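Rake washed plugs into an even layer on a sprung drying deck

ROBOT

A 6-joint arm with a two-finger parallel gripper is mounted at the origin on the work surface. World frame = base frame: x ahead of the robot, y to its left, z up, the work surface at z = 0. Lengths are in m, angles in rad, forces in N, time in s.
With the tool pointing down it reaches from about 0.3 to 0.875 m from the base axis. Payload 6.4 kg.
Tool frame: the origin (TCP) lies at the very end of the fingers, on their centre line; the grasp point (between the pads) lies 19 mm behind it; z points along the fingers, y is the line along which they close (so a half turn about z gives the same grasp; the last joint's range is limited). The gripper opens to 85 mm and grips with 20 to 120 N. Pads are 22 mm wide; open, the fingers measure 114 mm over their backs; the gripper's body (76 mm by 85 mm) begins 54 mm behind the grasp point. The pads swing forward as they close: fully open they stand 13 mm farther back than shut.
Start: joints at [0.924, 0.181, 1.607, -0, 1.354, -0.206], TCP at [0.245, 0.52, 0.231] pointing down, gripper open.
Joint ranges: [-2.99, 2.99], [-0.89, 2.07], [0.3, 2.58], [-1.14, 4.28], [0, 2.63], [-3.12, 3.12]. Speed limits (rad/s): [2.57, 2.57, 3.01, 3.14, 3.14, 3.14].

INTERFACE

Orientations are given as a unit quaternion [w, x, y, z].
In Python, from bench import telemetry, camera, ctrl, spotter gives the robot as it stands.
- The arm moves only by the tool send_rows, never from a script. Its argument "series" is a list of rows, each a list of 3 entries, a list of its own where there are three numbers: the turn, a rotation vector about the world's x, y, z in degrees, then the shift along the world's x, y, z in mm, then the closure, from -1 (fully open) to 1 (shut), so that 0 is half open. In form: [[[rx, ry, rz], [dx, dy, dz], gripper], ...]. A call has 1 to 10 rows; each row is the pose to reach, as a shift and turn from the pose commanded when the call began; what a row does not reach only later rows make up. A row lasts 1/8 s, in which the tool goes at most 62.5 mm and 10.7 degrees, less where a joint would pass 70% of its speed; a pose out of reach is approached as far as the arm can. A call with a gripper value outside its range is refused whole. The fingers move at their own pace and stop on an object; the grip force is fixed at half the most. Time passes only in rows, so rows that repeat a pose let the fingers close. It gives the time, the measured TCP pose, the force, the opening and the grip force at its end, in the units of the state.
- telemetry.get_obs(): the state, without advancing time (a new reading comes with each control period).
- camera(name): name is "scene" or "top"; returns a dict with "pixels" (480x640x3 uint8, red, green, blue), "camera_matrix" (3x3 intrinsics, pixels), "xyz" and "orientation" of the camera in the world. Camera axes: x right, y up, looking along -z (the intrinsics and any distortion apply to the point x, -y, -z); pixel columns grow to the right and rows downward; lengths in m; the calibration is good to about 2 mm. A picture is of the moment at which its call begins. There is no depth.
- ctrl.hand_in(): hands the job in; it is judged then, once.
Trained networks look in the newest picture that a camera, given by its name, has taken for a name from the list of things; names that differ only in an ending like _2 or _b are one class to them, and where a whole thing is asked for, a point or a joint stands for the part that bears it (a point fixed in the world has none). Each returns a list of dicts, best first, with "conf" (0 to 1); they miss things now and then, are a little off and sometimes report something else, mostly with a low value. They report only what shows in the picture. A call takes as long as a camera call.
- spotter.boxes_of(thing, camera): "xyz" ([x, y, z] in m, in world coordinates, good to about 4 mm: the middle of the surface that is visible of it).
- spotter.landmark_of(thing, camera): "xyz" ([x, y, z] in m, in world coordinates, good to about 4 mm: a listed point, or the origin of a listed thing).
The state is a dict: "time_s": time; "q": joint angles; "dq": joint speeds; "joint_efforts": joint torques, N m; "eef_pos": TCP position; "eef_rot": TCP orientation; "wrist_force": force on the tool from outside, world axes, zero at the start; "torque": the same for the moment, N m; "opening": opening from 0.0 (shut) to 1.0 (fully open); "grasp_force": force on a finger pad.
Only numpy, scipy, OpenCV 4.12 (cv2) and the standard library are available. Lean on these libraries where they do the work, as an engineer would, in place of code of your own. Each camera call takes 0.05 s, during which the arm holds its last target. There are 200 camera calls.

TASK

Take the hand rake from its holder and rake the heaped steel plugs out over the drying deck into one even layer: none on top of another, all still on the deck, and at least two in each third of its length. Rake with the tine tips resting on the deck all the way from behind the heap to the far line, following the uneven deck by feel, but press gently (about 5 N; more than 12 N anywhere on the tray harms its springs), touch the tray and the plugs with the rake only, and leave the other things alone. Then stand the rake upright back in its holder, fully down.

Things in the scene. Friction and masses are not known exactly. Their poses are not given: they have to be found in the camera images.
- tray: Stainless drying tray fixed to the bench, outside 182 (its x) by 312 mm (its y), inside 170 x 300 mm, rim 75 mm above its origin, the centre of its underside; z up. A flat perforated deck floats in it on springs: its top is 34 to 40 mm above the origin under the heap, gives 1 mm per 3 N, and is out of level lengthwise: up to 5 mm per 100 mm, up or down; this must be felt.
- line_a (a point): Middle of the dark line across the deck at the tray's y = -50 mm (the point itself is 40 mm above the tray's underside); it bounds the -y third of the deck, where the plugs are heaped at first in two rows across, with about 30 mm left free between the heap and the -y end wall.
- line_b (a point): Middle of the dark line across the deck at the tray's y = +50 mm (the point itself is 40 mm above the tray's underside); it bounds the bare +y third. The middle third, also bare at first, lies between the two lines.
- holder: Grey rake holder, a block fixed to the bench, 94 mm (its x) by 59 mm (its y), 40 mm high, with an upright slot 62 mm (x) by 19 mm (y), open at the top, whose floor is 6 mm above the underside. Origin: centre of the underside; the slot is centred on it. It may stand left or right of the tray.
- rake: Upright hand rake, 160 g, loose, in the holder's slot. Origin: middle of the tine tips, at the bottom; z up the handle, x along the head; it rakes along y. Four steel tines 22 mm long, 10 mm thick (y), 6 mm wide, 10 mm apart; head bar 54 mm (x) by 12 mm (y), 22 to 34 mm above the origin; black straight handle 24 mm (x) by 20 mm (y), 34 to 114 mm above the origin.
- plug1: Hexagonal steel blanking plug, 22 mm across flats, 25 mm over the corners, 14 mm high, 45 g. Origin: its centre; z is the hexagon's axis. At first lies on the deck in the back row of the heap, near the tray's x = -50 mm.
- plug2: Hexagonal steel blanking plug, 22 mm across flats, 25 mm over the corners, 14 mm high, 45 g. Origin: its centre; z is the hexagon's axis. At first lies on the deck in the back row of the heap, near the tray's x = 0 mm.
- plug3: Hexagonal steel blanking plug, 22 mm across flats, 25 mm over the corners, 14 mm high, 45 g. Origin: its centre; z is the hexagon's axis. At first lies on the deck in the back row of the heap, near the tray's x = +50 mm.
- plug4: Hexagonal steel blanking plug, 22 mm across flats, 25 mm over the corners, 14 mm high, 45 g. Origin: its centre; z is the hexagon's axis. At first lies on the deck in the front row of the heap, near the tray's x = -50 mm.
- plug5: Hexagonal steel blanking plug, 22 mm across flats, 25 mm over the corners, 14 mm high, 45 g. Origin: its centre; z is the hexagon's axis. At first lies on the deck in the front row of the heap, near the tray's x = 0 mm.
- plug6: Hexagonal steel blanking plug, 22 mm across flats, 25 mm over the corners, 14 mm high, 45 g. Origin: its centre; z is the hexagon's axis. At first lies on the deck in the front row of the heap, near the tray's x = +50 mm.
- plug7: Hexagonal steel blanking plug, 22 mm across flats, 25 mm over the corners, 14 mm high, 45 g. Origin: its centre; z is the hexagon's axis. At first lies on top, bridging the two plugs near the tray's x = -50 mm.
- plug8: Hexagonal steel blanking plug, 22 mm across flats, 25 mm over the corners, 14 mm high, 45 g. Origin: its centre; z is the hexagon's axis. At first lies on top, bridging the two plugs near the tray's x = +50 mm.
- gauge: Blue round digital pressure gauge on a steel foot, 90 mm across, 135 mm high, loose, beyond the tray. Origin: centre of the underside. Leave alone.
- cup: White open cup, 80 mm across, 70 mm high, loose, beyond the tray. Origin: centre of the underside. Leave alone.
- adapter: Brass screw adapter, 44 mm across, 55 mm high, loose, beyond the tray. Origin: centre of the underside. Leave alone.

How it is judged:
By the outcome, as a careful person would: the job done as asked, in the order asked, and still so for the second after the job is handed in, with the robot touching nothing.
It also fails if it takes over 72 s, if anything falls off the work surface, if the arm or the gripper's body presses on something with over 40 N, if the wrist force passes 120 N, or if a joint passes its speed limit or range.

## Working session

There is one attempt and no reset: what is moved stays moved. The work goes in short steps, Python scripts to look and compute and a tool call to move; the robot and the scene stay as the last step left them, time stands still between calls to the robot, and variables do not carry over. Pictures are saved under pics/ and viewed, at most 13 in all, crops included, and the job is handed in when it is done.

Besides the shell and the picture viewer there is one more tool, called after "Call:" as a command line: name --argument value ..., lists and objects as JSON in quotes. send_rows: Moves the arm, as the interface text tells. Its arguments: {"type":"object","properties":{"series":{"type":"array","items":{"type":"array"}}},"required":["series"]}

```bash
ls; mkdir -p pics; python3 - <<'E'
from bench import telemetry, camera, ctrl, spotter
import cv2,numpy as np
o=telemetry.get_obs();print(o)
for c in("top","scene"):
    d=camera(c);cv2.imwrite(f"pics/{c}0.png",d["pixels"][...,::-1]);print(c,d["xyz"],d["orientation"],d["camera_matrix"])
    for t in["tray","line_a","line_b","holder","rake","gauge","cup","adapter","plug1"]:
        for f in(spotter.landmark_of,spotter.boxes_of):
            r=f(t,c)
            print(t,f.__name__[:3],[(np.round(x["xyz"],4).tolist(),round(x["conf"],2)) for x in r[:8 if t=="plug1" else 2]])
E
```

```text
pics
{'time_s': 0.0, 'q': array([ 9.23688077e-01,  1.81528691e-01,  1.60798627e+00,  1.23863888e-06,
        1.35380006e+00, -2.06336591e-01]), 'dq': array([ 7.98627454e-04,  1.36460350e-04,  8.60952228e-05,  9.59590759e-04,
       -8.18000022e-04,  2.02202978e-04]), 'joint_efforts': array([-2.32812185e-03, -4.44883025e+01, -3.51327574e+01, -5.46536867e-04,
        9.14960779e-03,  6.27321768e-06]), 'eef_pos': array([0.24498642, 0.51960107, 0.2304016 ]), 'eef_rot': array([-3.56985921e-04,  2.18606186e-01,  9.75812786e-01, -7.83710192e-04]), 'wrist_force': array([ 0.12465845, -0.41481162, -0.20890529]), 'torque': array([0.06189801, 0.0601737 , 0.00319124]), 'grasp_force': 0.0, 'opening': 1.0056123983660366}
top [ 0.46137458 -0.02639135  1.18990015] [ 0.71272087  0.03451338 -0.04843109 -0.69892219] [[584.70048027   0.         313.06831873]
 [  0.         584.70048027 241.65196887]
 [  0.           0.           1.        ]]
tray cal [([0.5058, 0.1806, -0.0014], 0.9), ([0.7497, 0.1964, 0.0014], 0.24)]
tray cal [([0.5033, 0.1967, 0.0341], 0.66)]
line_a cal [([0.4951, 0.2334, 0.0348], 0.84
[... 2398 characters left out ...]
 0.49)]
adapter cal [([0.7375, -0.2216, -0.0007], 0.77)]
adapter cal [([0.7488, -0.2158, 0.0214], 0.94), ([0.4986, 0.1001, 0.0548], 0.35)]
plug1 cal [([0.5459, 0.0843, 0.0499], 0.76), ([0.5899, 0.1165, 0.0568], 0.74), ([0.5914, 0.1053, 0.0462], 0.72), ([0.4924, 0.0866, 0.0602], 0.66), ([0.4927, 0.066, 0.0462], 0.61), ([0.531, 0.1122, 0.0429], 0.6), ([0.4922, 0.096, 0.0461], 0.56), ([0.5838, 0.1304, 0.0484], 0.42)]
plug1 cal [([0.5891, 0.1202, 0.0643], 0.67), ([0.5029, 0.0666, 0.0526], 0.66), ([0.5966, 0.1012, 0.0493], 0.66), ([0.4986, 0.0869, 0.0654], 0.66), ([0.5004, 0.0991, 0.0522], 0.63), ([0.5489, 0.0841, 0.0539], 0.62), ([0.5345, 0.1149, 0.0502], 0.46), ([0.5902, 0.1335, 0.0547], 0.43)]
```

View pics/top0.png

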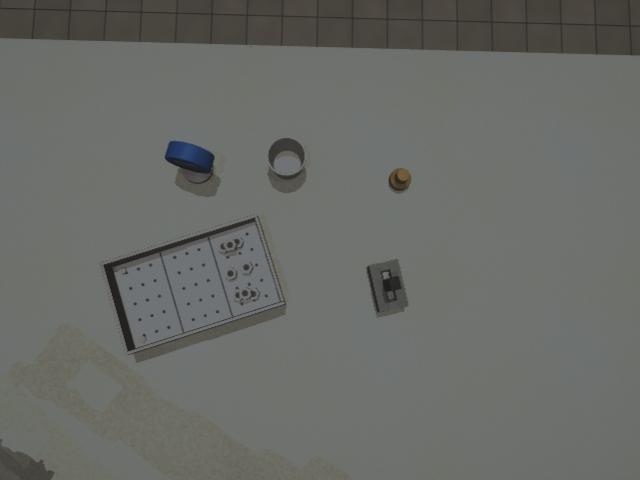

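View pics/scene0.png

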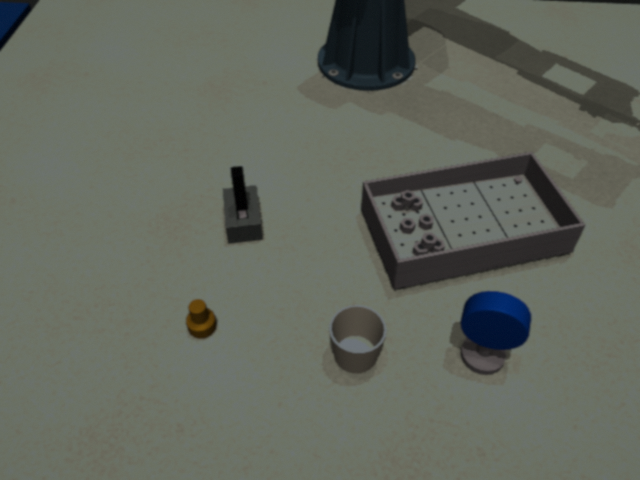

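Top view: the tray has corners near (285,302), (258,217), (102,263) and (130,352), with the heap at its right end near (240,265). The holder is near (388,287), with the black handle at (392,284). The gauge, cup and adapter are along the top, clear of the work. The scene view agrees with this. Next I'll rectify the holder and tray to get their yaws.

```bash
cat > h.py <<'E'
from bench import telemetry, camera, ctrl, spotter
import cv2,numpy as np
from scipy.spatial.transform import Rotation as R
def proj(d,P):
    w,x,y,z=d["orientation"];M=R.from_quat([x,y,z,w]).as_matrix()
    p=(np.atleast_2d(P)-d["xyz"])@M
    p=p*[1,-1,-1];u=p@np.array(d["camera_matrix"]).T
    return u[:,:2]/u[:,2:]
def rect(d,c,yaw,hx,hy,z,s):
    "rectified patch: up=local x... right=local -y; s px per mm"
    a=np.deg2rad(yaw);ex=np.array([np.cos(a),np.sin(a)]);ey=np.array([-ex[1],ex[0]])
    loc=[(hx,hy),(hx,-hy),(-hx,-hy),(-hx,hy)]
    P=[[*(np.array(c)+(l[0]*ex+l[1]*ey)/1000),z] for l in loc]
    W,H=int(2*hy*s),int(2*hx*s)
    T=cv2.getPerspectiveTransform(proj(d,P).astype(np.float32),np.float32([[0,0],[W,0],[W,H],[0,H]]))
    return cv2.warpPerspective(d["pixels"][...,::-1].copy(),T,(W,H),flags=cv2.INTER_CUBIC)
E
python3 - <<'E'
from h import *
d=camera("top")
def br(i): return cv2.convertScaleAbs(i,alpha=1.8)
a=br(rect(d,(.516,-.1955),0,70,70,.04,2.8)); b=br(rect(d,(.516,-.1955),0,70,70,.12,2.8))
t=br(rect(d,(.510,.184),18.9,85,150,.038,2))  # up = tray x, right = -y
for i,y in ((a,0),(b,0)):
    cv2.drawMarker(i,(196,196),(0,255,0),0,12)
c=np.zeros((392+345,800,3),np.uint8);c[:392,:392]=a;c[:392,400:792]=b;c[392:732,:600]=t
cv2.imwrite("pics/r1.png",cv2.resize(c,None,fx=.8,fy=.8))
E
```

```text
(no output)
```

View pics/r1.png

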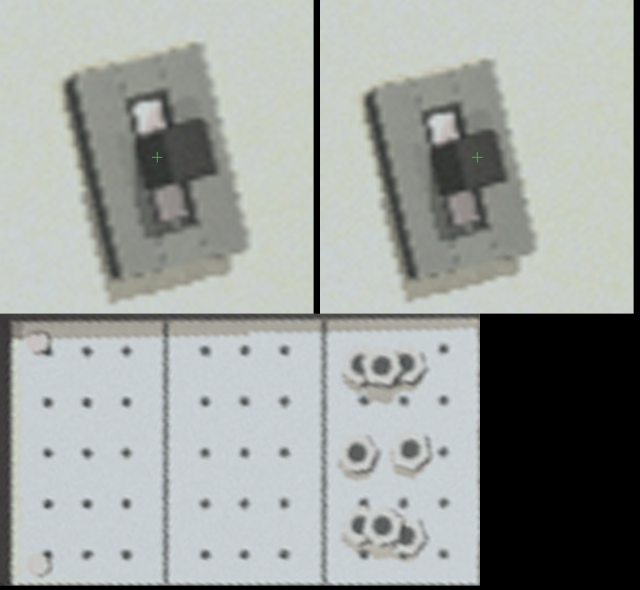

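The rectified view fits: the tray pose has lines straight at yaw 18.9°, with top plugs bridging at x≈±50 mm. The slot and rake are centred near (160,162) in the left patch, giving world (0.515, -0.197) and yaw about 12–15°. I'll fit the yaw more closely and work out the first move.

```bash
python3 - <<'E'
from h import *
d=camera("top")
for z in(.04,):
  g=cv2.cvtColor(rect(d,(.515,-.197),13,60,45,z,4),cv2.COLOR_BGR2GRAY)
  best=[]
  # long-edge yaw: score column gradient sharpness over yaw
  for y in np.arange(9,18,.5):
    g=cv2.cvtColor(rect(d,(.515,-.197),y,40,45,z,4),cv2.COLOR_BGR2GRAY).astype(float)
    m=g[40:280].mean(0);gr=np.diff(cv2.GaussianBlur(m[None],(1,1),0)[0])
    g2=g[:, 40:]; best.append((round((gr**2).sum(),1),y))
  print(sorted(best)[::-1][:5])
# handle top
g=cv2.cvtColor(rect(d,(.515,-.197),0,40,40,.12,6),cv2.COLOR_BGR2GRAY)
o=telemetry.get_obs();w,x,y,z=o["eef_rot"];ty=R.from_quat([x,y,z,w]).as_matrix()[:,1]
print("tool y angle",np.degrees(np.arctan2(ty[1],ty[0])),o["eef_pos"])
E
```

```text
[(np.float64(587.5), np.float64(13.5)), (np.float64(585.8), np.float64(13.0)), (np.float64(580.7), np.float64(14.0)), (np.float64(575.6), np.float64(12.5)), (np.float64(565.5), np.float64(14.5))]
tool y angle 64.74361690464845 [0.24532522 0.52007254 0.23129888]
```

Call:
send_rows --series '[[[0,0,10],[20,-60,0],-1],[[0,0,20],[45,-120,0],-1],[[0,0,30],[68,-180,0],-1],[[0,0,38.6],[90,-240,0],-1],[[0,0,38.6],[114,-300,0],-1],[[0,0,38.6],[138,-360,0],-1],[[0,0,38.6],[160,-420,0],-1],[[0,0,38.6],[183,-480,0],-1],[[0,0,38.6],[205,-540,0],-1],[[0,0,38.6],[228,-600,0],-1]]'

```text
time_s: 3.25
eef_pos: [0.4615, -0.0496, 0.2317]
eef_rot: [0.001, -0.116, 0.993, -0.0]
wrist_force: [1.7, 0.6, 0.5]
opening: 0.997
grasp_force: 0.0
```

Call:
send_rows --series '[[[0,0,0],[22,-60,0],-1],[[0,0,0],[42,-117,0],-1],[[0,0,0],[42,-117,0],-1],[[0,0,0],[42,-117,-60],-1],[[0,0,0],[42,-117,-120],-1],[[0,0,0],[42,-117,-164],-1],[[0,0,0],[42,-117,-164],-1],[[0,0,0],[42,-117,-164],0],[[0,0,0],[42,-117,-164],1],[[0,0,0],[42,-117,-164],1]]'

```text
time_s: 4.5
eef_pos: [0.5082, -0.1752, 0.0742]
eef_rot: [0.005, -0.117, 0.993, -0.011]
wrist_force: [-5.4, -48.2, 9.8]
opening: 0.382
grasp_force: 23.1
```

Call:
send_rows --series '[[[0,0,0],[0,0,0],1],[[0,0,0],[0,0,0],1],[[0,0,0],[0,0,0],1],[[0,0,0],[0,0,0],1]]'

```text
time_s: 5.0
eef_pos: [0.509, -0.1773, 0.075]
eef_rot: [0.006, -0.116, 0.993, -0.013]
wrist_force: [-4.5, -35.9, 9.5]
opening: 0.321
grasp_force: 53.1
```

Call:
send_rows --series '[[[0,0,0],[0,0,0],0],[[0,0,0],[0,0,0],-1],[[0,0,0],[0,0,0],-1],[[0,0,0],[0,0,0],-1]]'

```text
time_s: 5.5
eef_pos: [0.5029, -0.1637, 0.0674]
eef_rot: [-0.0, -0.116, 0.993, 0.0]
wrist_force: [0.2, -0.4, -0.3]
opening: 0.996
grasp_force: 0.0
```

```bash
python3 - <<'E'
from h import *
o=telemetry.get_obs();print(o)
d=camera("scene");i=cv2.convertScaleAbs(d["pixels"][100:320,100:400,::-1],alpha=1.6);cv2.imwrite("pics/s2.png",cv2.resize(i,None,fx=2.4,fy=2.4,interpolation=2))
E
```

```text
{'time_s': 5.5, 'q': array([-5.39565955e-01,  2.91844549e-01,  1.84153329e+00,  3.97575612e-04,
        1.00864717e+00, -2.34408484e+00]), 'dq': array([ 2.35701169e-03,  8.02816155e-03,  1.81520347e-03,  1.22037780e-04,
       -2.98484661e-03,  5.76178680e-05]), 'joint_efforts': array([-1.82877425e-01, -4.34959960e+01, -2.85463822e+01, -6.49549300e-03,
       -7.72927335e-03,  1.70067506e-04]), 'eef_pos': array([ 0.50287738, -0.16371098,  0.06742814]), 'eef_rot': array([-6.86168672e-05, -1.16490201e-01,  9.93191803e-01,  2.65155114e-04]), 'wrist_force': array([ 0.18458501, -0.41386255, -0.33494474]), 'torque': array([-0.04200114, -0.0192224 ,  0.02190691]), 'grasp_force': 0.0, 'opening': 0.9962565583946783}
```

View pics/s2.png

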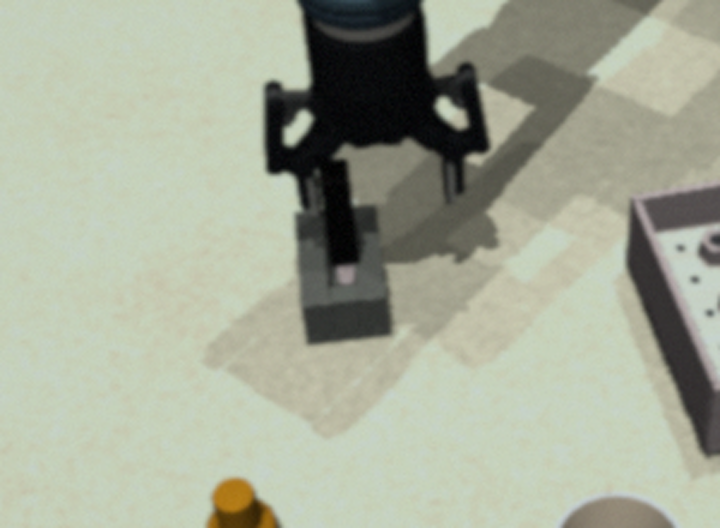

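The scene shows the rake upright in the holder, and the gripper about 33 mm short on the +y side because the rate limit cut the move. I'll centre it and grip again.

Call:
send_rows --series '[[[0,0,0],[6,-17,0],-1],[[0,0,0],[12,-33,0],-1],[[0,0,0],[12,-33,0],-1],[[0,0,0],[12,-33,0],-1]]'

```text
time_s: 6.05
eef_pos: [0.5147, -0.1975, 0.0669]
eef_rot: [-0.0, -0.116, 0.993, 0.0]
wrist_force: [0.3, -0.4, -0.2]
opening: 1.0
grasp_force: 0.0
```

Call:
send_rows --series '[[[0,0,0],[0,0,0],0],[[0,0,0],[0,0,0],0.3],[[0,0,0],[0,0,0],1],[[0,0,0],[0,0,0],1],[[0,0,0],[0,0,0],1],[[0,0,0],[0,0,0],1]]'

```text
time_s: 6.8
eef_pos: [0.5149, -0.1973, 0.0672]
eef_rot: [-0.0, -0.116, 0.993, 0.0]
wrist_force: [-0.5, -0.0, -0.9]
opening: 0.224
grasp_force: 59.6
```

Call:
send_rows --series '[[[0,0,0],[0,0,30],1],[[0,0,0],[0,0,70],1],[[0,0,0],[0,0,110],1],[[0,0,1.5],[-2,35,120],1],[[0,0,3],[-4,80,120],1],[[0,0,5.6],[-6,125,120],1],[[0,0,5.6],[-8,170,120],1],[[0,0,5.6],[-9,210,120],1],[[0,0,5.6],[-9,236,120],1],[[0,0,5.6],[-9,236,120],1]]'

```text
time_s: 8.05
eef_pos: [0.5057, 0.04, 0.1872]
eef_rot: [-0.0, -0.166, 0.986, 0.0]
wrist_force: [-0.0, 0.1, -1.5]
opening: 0.225
grasp_force: 59.6
```

Call:
send_rows --series '[[[0,0,0],[0,0,0],1],[[0,0,0],[0,0,0],1],[[0,0,0],[0,0,0],1]]'

```text
time_s: 8.43
eef_pos: [0.5061, 0.0377, 0.1873]
eef_rot: [-0.0, -0.164, 0.986, -0.0]
wrist_force: [-0.1, -0.4, -1.3]
opening: 0.226
grasp_force: 59.6
```

```bash
python3 - <<'E'
from h import *
d=camera("top")
a=cv2.convertScaleAbs(rect(d,(.510,.184),18.9,100,170,.045,2.2),alpha=1.6);cv2.imwrite("pics/t3.png",a)
print(telemetry.get_obs()["wrist_force"],telemetry.get_obs()["eef_pos"])
s=camera("scene");print([(x["xyz"],x["conf"]) for x in spotter.landmark_of("rake","scene")[:2]])
i=cv2.convertScaleAbs(s["pixels"][60:300,220:600,::-1],alpha=1.6);cv2.imwrite("pics/s3.png",cv2.resize(i,None,fx=2,fy=2,interpolation=2))
E
```

```text
[-0.24933762  0.65940536 -2.23480125] [0.5060504  0.03788213 0.18725964]
[([0.508, 0.042, 0.13], 0.91)]
```

View pics/s3.png

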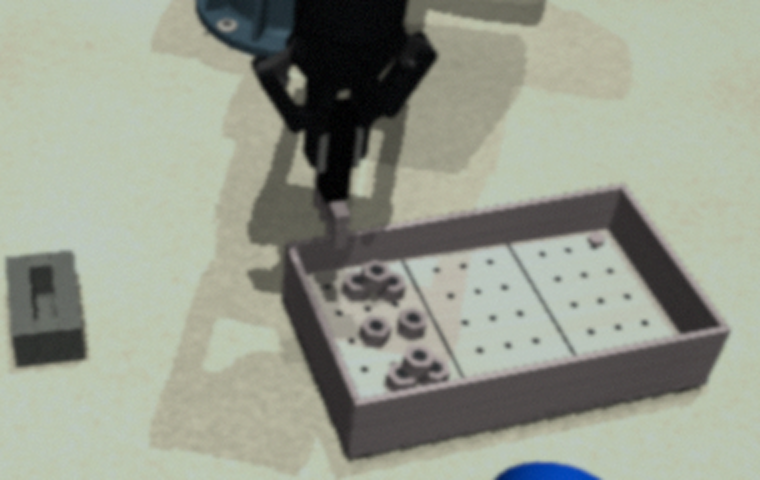

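The rake hangs straight above the -y end of the tray, clear of the heap, and both stacks are intact. Next I'll lower it and feel for the deck.

Call:
send_rows --series '[[[0,0,0],[0,0,-30],1],[[0,0,0],[0,0,-60],1],[[0,0,0],[0,0,-80],1],[[0,0,0],[0,0,-82],1],[[0,0,0],[0,0,-82],1]]'

```text
time_s: 9.2
eef_pos: [0.5065, 0.0384, 0.1059]
eef_rot: [0.0, -0.165, 0.986, -0.0]
wrist_force: [-0.3, -0.1, -1.3]
opening: 0.226
grasp_force: 59.7
```

Call:
send_rows --series '[[[0,0,0],[0,0,-1],1],[[0,0,0],[0,0,-2],1],[[0,0,0],[0,0,-2],1]]'

```text
time_s: 9.57
eef_pos: [0.5061, 0.0386, 0.1036]
eef_rot: [0.0, -0.165, 0.986, -0.0]
wrist_force: [-0.3, -0.3, -1.2]
opening: 0.227
grasp_force: 59.7
```

Call:
send_rows --series '[[[0,0,0],[0,0,-1],1],[[0,0,0],[0,0,-1.5],1],[[0,0,0],[0,0,-1.5],1]]'

```text
time_s: 9.95
eef_pos: [0.5061, 0.0386, 0.1019]
eef_rot: [0.0, -0.165, 0.986, -0.0]
wrist_force: [0.1, -0.5, -0.3]
opening: 0.228
grasp_force: 59.8
```

Call:
send_rows --series '[[[0,0,0],[0,0,-1],1],[[0,0,0],[0,0,-1],1]]'

```text
time_s: 10.2
eef_pos: [0.5062, 0.0386, 0.101]
eef_rot: [0.0, -0.165, 0.986, -0.0]
wrist_force: [-0.8, 0.1, 2.4]
opening: 0.225
grasp_force: 60.1
```

Call:
send_rows --series '[[[0,0,0],[0,0,-1],1],[[0,0,0],[0,0,-1],1]]'

```text
time_s: 10.45
eef_pos: [0.5062, 0.0385, 0.1001]
eef_rot: [0.0, -0.165, 0.986, -0.0]
wrist_force: [-1.0, -0.5, 4.6]
opening: 0.231
grasp_force: 60.4
```

Deck contact is at TCP z≈0.1017, and the stiffness comes out at about 3 N/mm, as specified. Before the deck strokes I'll knock the top plug forward off its bridge, with the tips just above the lower plugs.

Call:
send_rows --series '[[[0,0,0],[0,0,21],1],[[0,0,0],[-6,17,21],1],[[0,0,0],[-9,26,21],1],[[0,0,0],[-12,35,21],1],[[0,0,0],[-15,44,21],1],[[0,0,0],[-18,53,21],1],[[0,0,0],[-21,61,21],1],[[0,0,0],[-24,70,21],1],[[0,0,0],[-27,79,21],1],[[0,0,0],[-27,79,21],1]]'

```text
time_s: 11.7
eef_pos: [0.4787, 0.1182, 0.1208]
eef_rot: [-0.0, -0.165, 0.986, 0.0]
wrist_force: [-0.3, -0.6, -2.5]
opening: 0.229
grasp_force: 59.4
```

```bash
python3 - <<'E'
from h import *
o=telemetry.get_obs();print(o["eef_pos"],o["wrist_force"])
s=camera("scene")
i=cv2.convertScaleAbs(s["pixels"][140:300,340:600,::-1],alpha=1.6);cv2.imwrite("pics/s4.png",cv2.resize(i,None,fx=3,fy=3,interpolation=2))
r=spotter.landmark_of("plug1","scene")
for x in r:
  v=np.array(x["xyz"])-[.510,.184,0];print(np.round([v[0]*.946+v[1]*.324,-v[0]*.324+v[1]*.946,v[2]],3),round(x["conf"],2))
E
```

```text
[0.47869098 0.11823398 0.12075464] [-0.33054996 -0.57240311 -2.53262442]
[-0.045 -0.078  0.048] 0.73
[ 0.05  -0.101  0.046] 0.7
[-0.052 -0.106  0.044] 0.64
[ 0.    -0.106  0.045] 0.61
[-0.004 -0.071  0.043] 0.59
[-0.052 -0.042  0.048] 0.58
[ 0.055 -0.079  0.047] 0.42
```

View pics/s4.png

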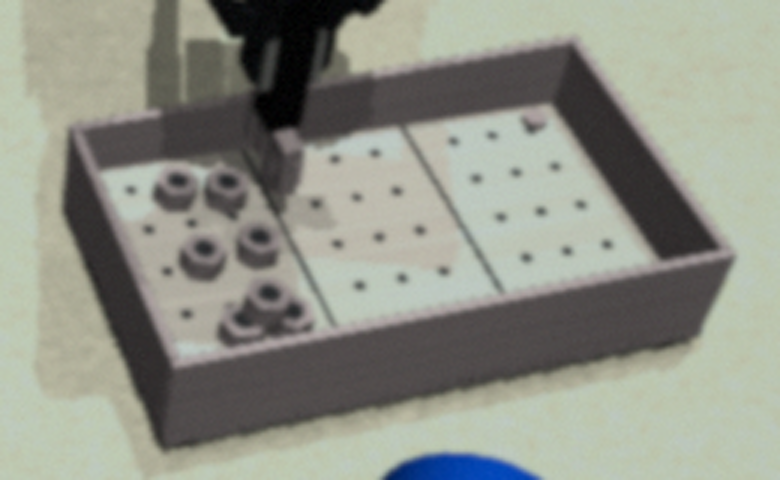

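Plug 7 is now on the deck near line_a, mostly hidden by the rake at (285,190), and plugs 1 and 4 are flat. The x=+50 stack at (270,300) still stands, so I'll do the same there.

Call:
send_rows --series '[[[0,0,0],[0,0,28],1],[[0,0,0],[20,-8,32],1],[[0,0,0],[55,-20,32],1],[[0,0,0],[90,-33,32],1],[[0,0,0],[124,-45,32],1],[[0,0,0],[124,-45,32],1],[[0,0,0],[124,-45,10],1],[[0,0,0],[124,-45,0],1],[[0,0,0],[124,-45,0],1]]'

```text
time_s: 12.92
eef_pos: [0.6017, 0.0728, 0.1198]
eef_rot: [-0.001, -0.165, 0.986, 0.0]
wrist_force: [0.5, -0.5, -1.3]
opening: 0.23
grasp_force: 59.6
```

Call:
send_rows --series '[[[0,0,0],[-6,17,0],1],[[0,0,0],[-9,26,0],1],[[0,0,0],[-12,35,0],1],[[0,0,0],[-15,44,0],1],[[0,0,0],[-18,53,0],1],[[0,0,0],[-21,61,0],1],[[0,0,0],[-24,70,0],1],[[0,0,0],[-27,79,0],1],[[0,0,0],[-27,79,0],1]]'

```text
time_s: 14.05
eef_pos: [0.5756, 0.1523, 0.1207]
eef_rot: [-0.0, -0.165, 0.986, 0.0]
wrist_force: [0.7, 0.5, -1.5]
opening: 0.23
grasp_force: 59.5
```

```bash
cat > pl.py <<'E'
from h import *
def plugs(c):
  camera(c); o=telemetry.get_obs();print(o["time_s"],o["eef_pos"],o["wrist_force"])
  for x in spotter.landmark_of("plug1",c):
    v=np.array(x["xyz"])-[.510,.184,0];print(np.round([v[0]*.946+v[1]*.324,-v[0]*.324+v[1]*.946,v[2]],3),round(x["conf"],2))
E
python3 -c "
from pl import *
plugs('scene');plugs('top')"
```

```text
14.1 [0.57588099 0.15186805 0.12075181] [-0.36154653  0.31413932 -1.42363465]
[-0.052 -0.042  0.051] 0.71
[ 0.051 -0.102  0.044] 0.69
[-0.049 -0.077  0.043] 0.68
[ 0.002 -0.107  0.045] 0.66
[-0.05  -0.103  0.045] 0.64
[-0.002 -0.072  0.043] 0.59
[ 0.055 -0.075  0.048] 0.56
14.2 [0.57606396 0.15145793 0.1207949 ] [-0.39789713 -0.07356401 -1.47488615]
[-0.053 -0.105  0.042] 0.67
[-0.004 -0.107  0.045] 0.6
[-0.044 -0.075  0.045] 0.51
[ 0.001 -0.072  0.045] 0.5
[ 0.053 -0.106  0.046] 0.44
[ 0.053 -0.074  0.041] 0.42
[-0.057 -0.044  0.052] 0.42
```

Call:
send_rows --series '[[[0,0,0],[0,0,32],1],[[0,0,0],[-18,-30,32],1],[[0,0,0],[-36,-62,32],1],[[0,0,0],[-56,-94,32],1],[[0,0,0],[-70,-113,32],1],[[0,0,0],[-70,-113,32],1],[[0,0,0],[-70,-113,5],1],[[0,0,0],[-70,-113,-16],1],[[0,0,0],[-70,-113,-19],1],[[0,0,0],[-70,-113,-20.6],1]]'

```text
time_s: 15.5
eef_pos: [0.506, 0.0391, 0.1007]
eef_rot: [-0.0, -0.165, 0.986, 0.0]
wrist_force: [-3.6, 0.5, 2.8]
opening: 0.23
grasp_force: 60.2
```

Call:
send_rows --series '[[[0,0,0],[0,0,0],1],[[0,0,0],[-2,6,0],1],[[0,0,0],[-4,12,0.2],1],[[0,0,0],[-5,15,0.2],1]]'

```text
time_s: 16.0
eef_pos: [0.5014, 0.0539, 0.1008]
eef_rot: [0.001, -0.165, 0.986, -0.0]
wrist_force: [0.9, -2.5, 0.8]
opening: 0.225
grasp_force: 59.8
```

Call:
send_rows --series '[[[0,0,0],[0,2,-0.9],1],[[0,0,0],[-2,7,-1.2],1],[[0,0,0],[-4,13,-1.4],1],[[0,0,0],[-6.5,19,-1.6],1]]'

```text
time_s: 16.5
eef_pos: [0.4947, 0.0728, 0.099]
eef_rot: [0.0, -0.165, 0.986, -0.0]
wrist_force: [1.0, -4.0, 3.5]
opening: 0.227
grasp_force: 60.3
```

Call:
send_rows --series '[[[0,0,0],[-2,6,-0.2],1],[[0,0,0],[-4,12,-0.4],1],[[0,0,0],[-6,18,-0.7],1],[[0,0,0],[-8,24,-0.9],1],[[0,0,0],[-9.5,28.5,-1.1],1]]'

```text
time_s: 17.12
eef_pos: [0.4848, 0.1015, 0.0976]
eef_rot: [-0.0, -0.165, 0.986, 0.0]
wrist_force: [1.0, -4.3, 3.7]
opening: 0.227
grasp_force: 60.4
```

Call:
send_rows --series '[[[0,0,0],[-2,6,-0.2],1],[[0,0,0],[-4,12,-0.4],1],[[0,0,0],[-6,18,-0.7],1],[[0,0,0],[-8,24,-0.9],1],[[0,0,0],[-10,30,-1.1],1],[[0,0,0],[-12,36,-1.4],1]]'

```text
time_s: 17.88
eef_pos: [0.4727, 0.1375, 0.0962]
eef_rot: [-0.0, -0.165, 0.986, 0.0]
wrist_force: [1.1, -3.1, 1.8]
opening: 0.227
grasp_force: 60.4
```

Call:
send_rows --series '[[[0,0,0],[-2,6,-0.2],1],[[0,0,0],[-4,12,-0.4],1],[[0,0,0],[-6,18,-0.7],1],[[0,0,0],[-8,24,-0.9],1]]'

```text
time_s: 18.38
eef_pos: [0.4647, 0.1615, 0.0953]
eef_rot: [-0.0, -0.165, 0.986, 0.0]
wrist_force: [0.2, -2.8, 1.4]
opening: 0.227
grasp_force: 60.1
```

Call:
send_rows --series '[[[0,0,0],[-2,6,-0.8],1],[[0,0,0],[-4,12,-1.2],1],[[0,0,0],[-6,18,-1.4],1],[[0,0,0],[-8,24,-1.7],1],[[0,0,0],[-10,30,-2.0],1]]'

```text
time_s: 19.0
eef_pos: [0.4549, 0.1915, 0.0934]
eef_rot: [-0.0, -0.165, 0.986, -0.0]
wrist_force: [1.1, -4.1, 3.7]
opening: 0.227
grasp_force: 60.2
```

Call:
send_rows --series '[[[0,0,0],[-2,6,-0.25],1],[[0,0,0],[-4,12,-0.5],1],[[0,0,0],[-6,18,-0.75],1],[[0,0,0],[-8,24,-1.0],1],[[0,0,0],[-10,29,-1.2],1],[[0,0,0],[-10,29,-1.2],1]]'

```text
time_s: 19.75
eef_pos: [0.4446, 0.2208, 0.0921]
eef_rot: [-0.0, -0.165, 0.986, 0.0]
wrist_force: [0.8, 0.1, 2.8]
opening: 0.226
grasp_force: 60.1
```

```bash
python3 - <<'E'
from pl import *
plugs('scene');plugs('top')
s=camera("scene")
i=cv2.convertScaleAbs(s["pixels"][140:300,340:600,::-1],alpha=1.6);cv2.imwrite("pics/s5.png",cv2.resize(i,None,fx=3,fy=3,interpolation=2))
E
```

```text
19.8 [0.44459744 0.2207756  0.09209528] [0.46025637 0.17208168 3.39507682]
[-0.026  0.099  0.041] 0.73
[ 0.053 -0.101  0.044] 0.69
[-0.02   0.075  0.037] 0.6
[ 0.054 -0.077  0.047] 0.6
[-0.002 -0.105  0.044] 0.57
[ 0.051 -0.041  0.049] 0.53
[-0.001 -0.075  0.041] 0.46
[-0.047  0.072  0.035] 0.41
19.9 [0.44461953 0.22069306 0.09209695] [-0.41597488  0.71323653  2.94059167]
[ 0.051 -0.074  0.041] 0.65
[ 0.    -0.107  0.046] 0.52
[-0.003 -0.071  0.043] 0.51
[ 0.048 -0.04   0.047] 0.51
[ 0.05  -0.106  0.045] 0.42
```

View pics/s5.png

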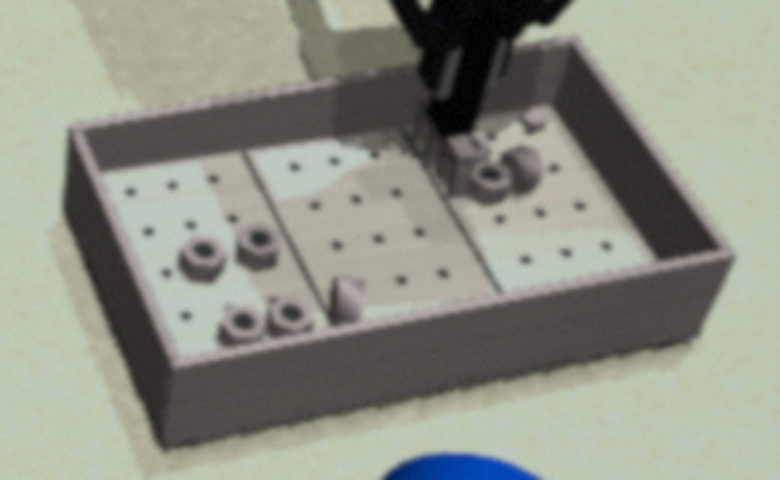

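Plugs 1 and 4 lie flat ahead of the rake. Plugs 7 (522,170) and 8 (347,300) are standing on edge. I'll tip each one flat by pushing its upper edge with the tines slightly raised.

Call:
send_rows --series '[[[0,0,0],[0,0,17.4],1],[[0,0,0],[19,6.5,17.4],1],[[0,0,0],[11,29,17.4],1],[[0,0,0],[9,35,17.4],1],[[0,0,0],[8,39,17.4],1],[[0,0,0],[6.5,43,17.4],1],[[0,0,0],[5,47,17.4],1],[[0,0,0],[4,51,17.4],1],[[0,0,0],[3,54,17.4],1],[[0,0,0],[3,54,17.4],1]]'

```text
time_s: 21.25
eef_pos: [0.4479, 0.2743, 0.1096]
eef_rot: [0.0, -0.165, 0.986, -0.0]
wrist_force: [0.1, -0.2, -0.1]
opening: 0.226
grasp_force: 59.5
```

Call:
send_rows --series '[[[0,0,0],[0,0,25],1],[[0,0,0],[6,-20,40],1],[[0,0,0],[6,-20,40],1],[[0,0,0],[6,-20,40],1]]'

```text
time_s: 21.75
eef_pos: [0.4536, 0.2541, 0.1491]
eef_rot: [-0.0, -0.164, 0.986, 0.0]
wrist_force: [0.4, -0.3, -1.9]
opening: 0.225
grasp_force: 59.7
```

```bash
python3 - <<'E'
from pl import *
plugs('scene');plugs('top')
s=camera("scene")
i=cv2.convertScaleAbs(s["pixels"][140:300,340:600,::-1],alpha=1.6);cv2.imwrite("pics/s6.png",cv2.resize(i,None,fx=3,fy=3,interpolation=2))
E
```

```text
21.8 [0.4533178  0.25420511 0.148798  ] [ 0.29794525  0.99483606 -1.14804847]
[ 0.049 -0.041  0.049] 0.73
[-0.024  0.073  0.039] 0.68
[-0.048  0.073  0.039] 0.61
[ 0.001 -0.108  0.041] 0.57
[-0.024  0.117  0.038] 0.57
[ 0.051 -0.099  0.043] 0.49
[ 0.054 -0.079  0.047] 0.44
21.9 [0.45327356 0.25429455 0.14875632] [-0.3739038  -0.01634434 -1.37447784]
[-0.002 -0.11   0.046] 0.66
[ 0.046 -0.04   0.046] 0.62
[-0.022  0.075  0.038] 0.5
[ 0.001 -0.071  0.047] 0.48
[ 0.053 -0.076  0.043] 0.43
[ 0.053 -0.104  0.046] 0.41
```

View pics/s6.png

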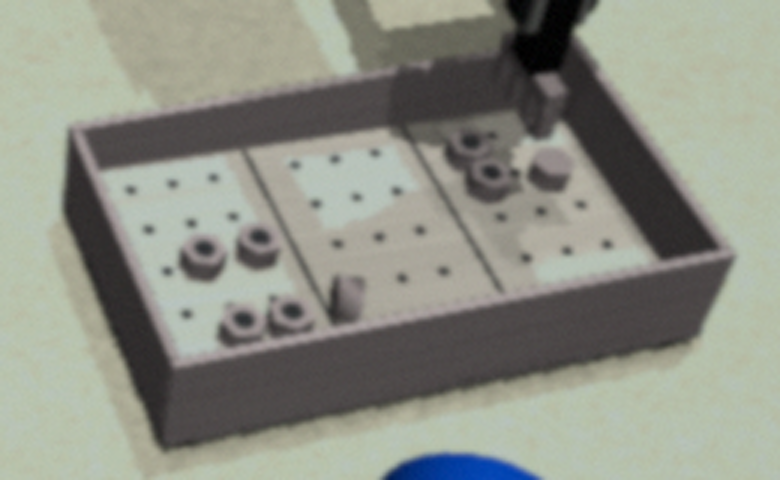

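Plug 7 now lies flat at (550,168), giving three flat plugs in the far third. Next I'll tip plug 8.

Call:
send_rows --series '[[[0,0,0],[35,-31,0],1],[[0,0,0],[70,-62,0],1],[[0,0,0],[103,-92,0],1],[[0,0,0],[124,-111,0],1],[[0,0,0],[124,-111,0],1],[[0,0,0],[124,-111,-20],1],[[0,0,0],[124,-111,-34],1],[[0,0,0],[124,-111,-34],1]]'

```text
time_s: 23.0
eef_pos: [0.5757, 0.1438, 0.113]
eef_rot: [-0.002, -0.165, 0.986, 0.0]
wrist_force: [0.1, 0.1, -1.3]
opening: 0.228
grasp_force: 59.7
```

Call:
send_rows --series '[[[0,0,0],[-1.5,5,0],1],[[0,0,0],[-3,9,0],1],[[0,0,0],[-4.5,13,0],1],[[0,0,0],[-6,17,0],1],[[0,0,0],[-7,21,0],1],[[0,0,0],[-8.5,25,0],1],[[0,0,0],[-8.5,25,0],1],[[0,0,0],[-8.5,25,25],1],[[0,0,0],[-8.5,25,45],1]]'

```text
time_s: 24.12
eef_pos: [0.5695, 0.168, 0.1612]
eef_rot: [-0.0, -0.165, 0.986, -0.0]
wrist_force: [0.3, -0.9, -0.1]
opening: 0.226
grasp_force: 59.6
```

```bash
python3 - <<'E'
from pl import *
plugs('scene')
s=camera("scene")
i=cv2.convertScaleAbs(s["pixels"][140:300,340:600,::-1],alpha=1.6);cv2.imwrite("pics/s7.png",cv2.resize(i,None,fx=3,fy=3,interpolation=2))
E
```

```text
24.175 [0.57124484 0.16816991 0.1642899 ] [1.39104777 0.30287366 1.54736259]
[ 0.053 -0.1    0.046] 0.74
[-0.    -0.103  0.047] 0.72
[-0.004 -0.071  0.04 ] 0.72
[ 0.053 -0.017  0.04 ] 0.62
[-0.025  0.116  0.037] 0.58
[-0.049  0.072  0.035] 0.57
[-0.023  0.073  0.039] 0.56
[ 0.055 -0.077  0.05 ] 0.49
```

View pics/s7.png

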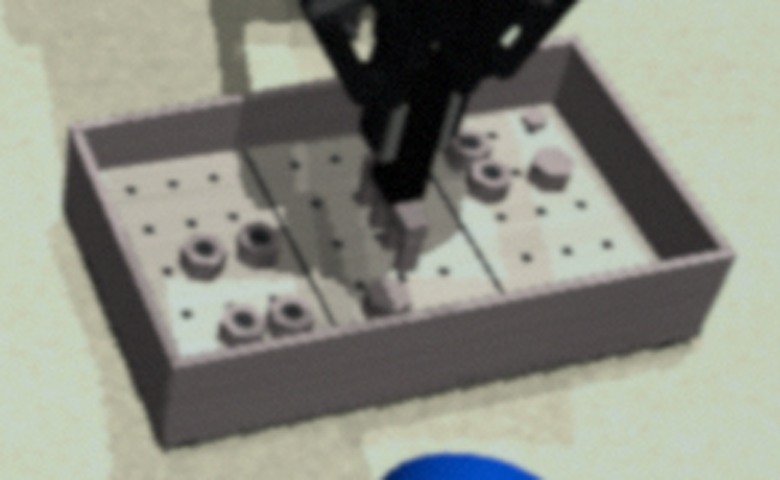

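All plugs are flat now: plug 8 is at tray (53,-17). The counts are 3 far, 1 middle and 4 near. The last stroke is lane x=+53, from behind the heap to y≈-28.

Call:
send_rows --series '[[[0,0,0],[0,0,0],1],[[0,0,0],[11,-32,0],1],[[0,0,0],[22,-64,0],1],[[0,0,0],[33,-96.5,0],1],[[0,0,0],[33,-96.5,0],1],[[0,0,0],[33,-96.5,-30],1],[[0,0,0],[33,-96.5,-50],1],[[0,0,0],[33,-96.5,-56],1],[[0,0,0],[33,-96.5,-56],1]]'

```text
time_s: 25.4
eef_pos: [0.6022, 0.072, 0.1042]
eef_rot: [-0.0, -0.165, 0.986, 0.0]
wrist_force: [-1.0, 0.6, -1.8]
opening: 0.23
grasp_force: 59.8
```

Call:
send_rows --series '[[[0,0,0],[0,0,-1],1],[[0,0,0],[0,0,-2],1],[[0,0,0],[0,0,-2],1]]'

```text
time_s: 25.78
eef_pos: [0.6027, 0.0716, 0.1031]
eef_rot: [0.0, -0.165, 0.986, -0.0]
wrist_force: [-0.4, -0.4, -1.3]
opening: 0.226
grasp_force: 59.8
```

Call:
send_rows --series '[[[0,0,0],[0,0,-1.5],1],[[0,0,0],[0,0,-2.5],1],[[0,0,0],[0,0,-2.5],1]]'

```text
time_s: 26.15
eef_pos: [0.6029, 0.0715, 0.1006]
eef_rot: [0.0, -0.165, 0.986, -0.0]
wrist_force: [-0.5, 0.2, 4.2]
opening: 0.223
grasp_force: 60.2
```

Call:
send_rows --series '[[[0,0,0],[-2,6,-0.2],1],[[0,0,0],[-4,12,-0.4],1],[[0,0,0],[-6,18,-0.7],1],[[0,0,0],[-8,24,-0.95],1],[[0,0,0],[-10,30,-1.2],1],[[0,0,0],[-12,36,-1.5],1]]'

```text
time_s: 26.9
eef_pos: [0.5905, 0.1079, 0.0987]
eef_rot: [0.0, -0.165, 0.986, -0.0]
wrist_force: [0.4, -4.2, 4.5]
opening: 0.221
grasp_force: 60.5
```

Call:
send_rows --series '[[[0,0,0],[-2,6,-0.25],1],[[0,0,0],[-4,12,-0.5],1],[[0,0,0],[-6,18,-0.75],1],[[0,0,0],[-8,24,-1.0],1]]'

```text
time_s: 27.4
eef_pos: [0.5823, 0.1319, 0.0975]
eef_rot: [-0.0, -0.165, 0.986, -0.0]
wrist_force: [2.1, -2.9, 4.8]
opening: 0.227
grasp_force: 60.6
```

Call:
send_rows --series '[[[0,0,0],[-2,6,-0.25],1],[[0,0,0],[-4,12,-0.5],1],[[0,0,0],[-6,18,-0.75],1],[[0,0,0],[-8,24,-1.0],1],[[0,0,0],[-10,30,-1.25],1],[[0,0,0],[-14,42,-1.7],1],[[0,0,0],[-14,42,-1.7],1]]'

```text
time_s: 28.28
eef_pos: [0.5677, 0.1753, 0.0957]
eef_rot: [-0.0, -0.165, 0.986, 0.001]
wrist_force: [0.1, 1.5, 4.0]
opening: 0.229
grasp_force: 60.2
```

```bash
python3 -c "
from pl import *
plugs('scene');plugs('top')"
```

```text
28.325 [0.56774569 0.17517568 0.09567347] [-0.14524519  2.53004775  2.99917965]
[-0.002 -0.104  0.042] 0.73
[-0.003 -0.072  0.042] 0.68
[0.055 0.015 0.043] 0.67
[-0.026  0.117  0.036] 0.64
[ 0.183 -0.245  0.002] 0.64
[0.052 0.047 0.035] 0.57
[-0.022  0.072  0.036] 0.53
[ 0.052 -0.004  0.037] 0.44
[ 0.001 -0.052  0.041] 0.4
[ 0.085 -0.462 -0.002] 0.31
28.425 [0.5677822  0.17497093 0.0956331 ] [-0.33046055  4.45703983  2.64759131]
[ 0.    -0.071  0.042] 0.51
[-0.024  0.076  0.038] 0.47
[ 0.    -0.107  0.047] 0.45
[0.05  0.046 0.038] 0.38
```

Call:
send_rows --series '[[[0,0,0],[0,0,15],1],[[0,0,0],[0,0,50],1],[[0,0,0],[0,0,90],1],[[0,0,-1],[-6,-40,95],1],[[0,0,-2],[-12,-85,95],1],[[0,0,-3],[-18,-130,95],1],[[0,0,-4],[-25,-175,95],1],[[0,0,-5],[-32,-220,95],1],[[0,0,-5.6],[-38,-265,95],1],[[0,0,-5.6],[-44,-310,95],1]]'

```text
time_s: 29.72
eef_pos: [0.5235, -0.1382, 0.1912]
eef_rot: [-0.0, -0.116, 0.993, -0.0]
wrist_force: [0.8, -0.5, -2.2]
opening: 0.229
grasp_force: 59.7
```

Call:
send_rows --series '[[[0,0,0],[-4,-32,0],1],[[0,0,0],[-9,-62,0],1],[[0,0,0],[-9,-62,0],1],[[0,0,0],[-9,-62,0],1],[[0,0,0],[-9,-62,0],1]]'

```text
time_s: 30.35
eef_pos: [0.5154, -0.1975, 0.1909]
eef_rot: [-0.0, -0.117, 0.993, 0.0]
wrist_force: [-0.0, -0.5, -1.5]
opening: 0.227
grasp_force: 59.7
```

```bash
python3 - <<'E'
from pl import *
plugs('scene');plugs('top')
print(telemetry.get_obs()["eef_rot"],[x["xyz"] for x in spotter.landmark_of("rake","scene")[:2]])
s=camera("scene")
a=cv2.convertScaleAbs(s["pixels"][140:300,340:600,::-1],alpha=1.6);b=cv2.convertScaleAbs(s["pixels"][100:260,180:300,::-1],alpha=1.6)
cv2.imwrite("pics/s8.png",cv2.resize(np.hstack([b,a]),None,fx=2.1,fy=2.1,interpolation=2))
E
```

```text
30.4 [ 0.51554701 -0.1975268   0.19094458] [ 1.12156103 -0.34583503 -1.2349674 ]
[-0.001 -0.073  0.041] 0.75
[-0.025  0.114  0.038] 0.75
[ 0.002 -0.107  0.046] 0.73
[-0.047  0.074  0.038] 0.71
[-0.022  0.075  0.037] 0.63
[ 0.053 -0.007  0.04 ] 0.56
[0.055 0.016 0.044] 0.53
30.5 [ 0.51558495 -0.19766607  0.19092941] [ 0.15555251 -0.34154608 -1.24777832]
[0.052 0.019 0.04 ] 0.7
[-0.021  0.078  0.038] 0.62
[-0.049  0.07   0.035] 0.61
[ 0.054 -0.013  0.039] 0.59
[-0.001 -0.107  0.045] 0.54
[-0.026  0.117  0.038] 0.45
[0.052 0.044 0.037] 0.45
[-0.    -0.073  0.043] 0.44
[-3.19432801e-05 -1.16698580e-01  9.93167378e-01  1.81193945e-05] [[0.5191, -0.1929, 0.132]]
```

View pics/s8.png

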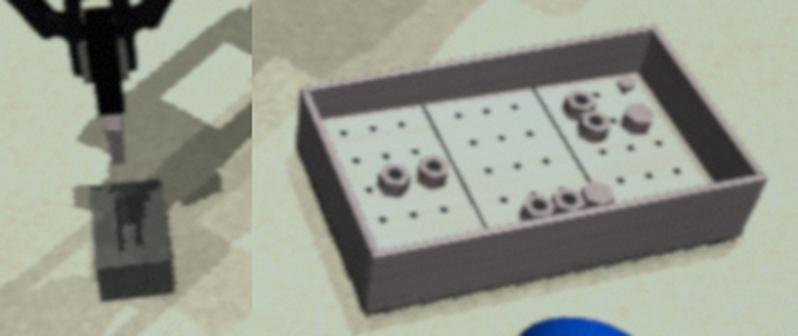

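Every plug lies flat, with 2, 3 and 3 per third. The rake hangs straight over the slot, so I'll lower it in.

Call:
send_rows --series '[[[0,0,0],[-0.5,0.3,-40],1],[[0,0,0],[-0.5,0.3,-72],1],[[0,0,0],[-0.5,0.3,-80],1],[[0,0,0],[-0.5,0.3,-86],1],[[0,0,0],[-0.5,0.3,-92],1],[[0,0,0],[-0.5,0.3,-97],1]]'

```text
time_s: 31.4
eef_pos: [0.5156, -0.1985, 0.0945]
eef_rot: [0.001, -0.116, 0.993, -0.001]
wrist_force: [0.6, -0.3, -1.9]
opening: 0.222
grasp_force: 59.7
```

Call:
send_rows --series '[[[0,0,0],[0,0,-8],1],[[0,0,0],[0,0,-15],1],[[0,0,0],[0,0,-21],1],[[0,0,0],[0,0,-25.5],1],[[0,0,0],[0,0,-25.5],1]]'

```text
time_s: 32.02
eef_pos: [0.5147, -0.198, 0.0679]
eef_rot: [-0.0, -0.116, 0.993, 0.0]
wrist_force: [0.5, -0.2, -1.0]
opening: 0.224
grasp_force: 59.7
```

Call:
send_rows --series '[[[0,0,0],[0,0,-0.7],1],[[0,0,0],[0,0,-1],1],[[0,0,0],[0,0,-1],1]]'

```text
time_s: 32.4
eef_pos: [0.5151, -0.1982, 0.0676]
eef_rot: [0.0, -0.116, 0.993, -0.0]
wrist_force: [-0.4, -0.1, -0.8]
opening: 0.228
grasp_force: 59.7
```

Call:
send_rows --series '[[[0,0,0],[0,0,0],0],[[0,0,0],[0,0,0],-1],[[0,0,0],[0,0,0],-1],[[0,0,0],[0,0,0],-1],[[0,0,0],[0,0,0],-1],[[0,0,0],[0,0,30],-1],[[0,0,0],[0,0,70],-1],[[0,0,0],[0,0,120],-1],[[0,0,0],[0,0,160],-1],[[0,0,0],[0,0,160],-1]]'

```text
time_s: 33.65
eef_pos: [0.517, -0.1994, 0.2316]
eef_rot: [0.003, -0.116, 0.993, -0.003]
wrist_force: [-0.0, 0.6, -0.7]
opening: 0.999
grasp_force: 0.0
```

Call:
send_rows --series '[[[0,0,0],[-60,0,0],-1],[[0,0,0],[-110,0,0],-1],[[0,0,0],[-110,0,0],-1],[[0,0,0],[-110,0,0],-1],[[0,0,0],[-110,0,0],-1],[[0,0,0],[-110,0,0],-1]]'

```text
time_s: 34.4
eef_pos: [0.4056, -0.1981, 0.2272]
eef_rot: [-0.0, -0.117, 0.993, 0.0]
wrist_force: [0.1, 1.0, -0.5]
opening: 1.002
grasp_force: 0.0
```

```bash
python3 - <<'E'
from pl import *
plugs('scene')
print([x["xyz"] for x in spotter.landmark_of("rake","scene")[:2]])
s=camera("scene");camera("top");print([x["xyz"] for x in spotter.landmark_of("rake","top")[:2]])
i=cv2.convertScaleAbs(s["pixels"][80:360,160:600,::-1],alpha=1.6)
cv2.imwrite("pics/s9.png",cv2.resize(i,None,fx=1.8,fy=1.8,interpolation=2))
E
```

```text
34.45 [ 0.40551393 -0.19806307  0.22719831] [-0.83652943  0.1220651   0.55651236]
[-0.049  0.073  0.04 ] 0.75
[0.053 0.017 0.044] 0.69
[-0.003 -0.072  0.045] 0.63
[ 0.053 -0.007  0.041] 0.61
[0.054 0.043 0.039] 0.56
[-0.    -0.107  0.042] 0.48
[-0.023  0.075  0.04 ] 0.47
[-0.021  0.117  0.036] 0.43
[[0.517, -0.1976, 0.0085], [0.5094, 0.1788, 0.0004]]
[[0.5137, -0.1961, 0.0062]]
```

View pics/s9.png

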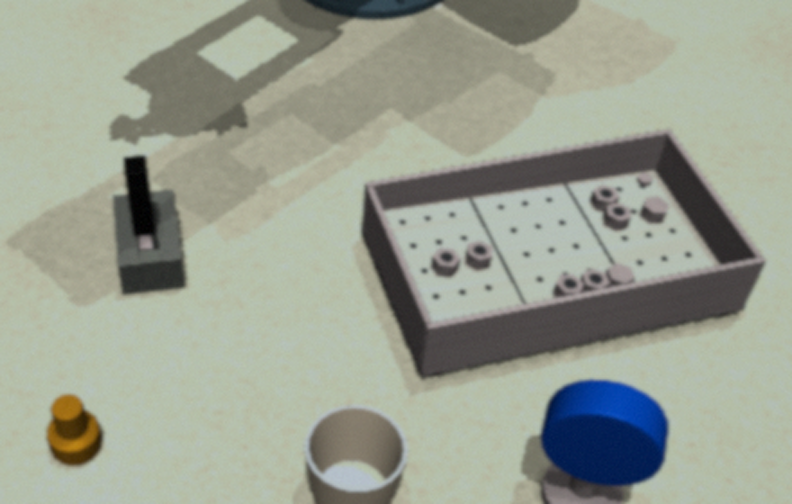

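The rake stands upright and fully down in its holder (140,200). All eight plugs lie flat, the other things are undisturbed and the robot is clear, so I'll hand in.

```bash
python3 -c "
from bench import ctrl
print(ctrl.hand_in())"
```

```text
the job is handed in; nothing more can be done
None
```

I handed the job in at about 34 s: all eight plugs lie flat on the deck (2, 3 and 3 per third), the rake is back down in its holder and nothing else moved; the tine tips stayed on the deck to the far line in one lane only, the other stroke stopped in the middle third, the top plugs were knocked down and tipped flat with raised tines, and my first grip was off-centre and pushed the rake sideways in its holder at about 48 N.

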